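# Address a laundry call unit and stand it on its handle

## Task

Set the address of the grey call unit lying face down on the washer: counted from its rounded bottom end, rocker switches 1, 3 and 4 on (pressed down at the side with the white line) and 2 and 5 off. Then swing its handle right over its back to the stop, as a prop, and then stand the unit on the bare stone worktop to the right of the washer, so that the lid is free: leaning back on the handle, its screen facing out into the room. Leave the other things alone.

Things in the scene. Friction and masses are not known exactly. Their poses are not given: they have to be found in the camera images.
- call_unit: Plain grey bar 130 long, 40 wide, 34 thick, 0.42 kg, lying face down (screen under) on the mat. Origin: mid width, on the screen side. x axis: to its rounded bottom end (x = +80, a half round of radius 17 across the thickness; the square top end is at x = -50). y: to its left, seen from behind with the top end nearest. z: out of its back (back surface at z = +34).
- pivot (a point): Middle of the pivot axis (along the unit's y) of handle and caps, at x = -15, y = 0, z = +22 of the unit. At either side a flat steel cap, 18 across, stands out beyond the handle's arms: outer faces at y = +32 and -32, 64 apart. The caps turn freely: held by them, the unit swings until it hangs bottom end down, about upright (centre of mass near x = +29, z = 21).
- bottom (a point): Middle of the unit's rounded bottom end, at x = +80, y = 0, z = +17 of the unit. Being round, the unit stands only when it leans back on the open handle: about 17 degrees from upright, on its bottom and the handle's bar, the bar some 75 behind the bottom, the pivot axis 90 above the surface.
- handle (a joint): Angle of the U-shaped aluminium handle about the pivot axis, rad: 0 = folded, in the unit's plane, its bar out past the top end; grows as the bar swings up and over the back; 2.337 = end stop, slanting out behind the lower half of the back: there it is the prop. Friction hinge (about 0.04 N m), stays where it is left. Open, it hangs over the switches.
- handle_bar (a point): Middle of the handle's grip: a grey sleeve 11 thick and 40 long that turns freely on the cross bar (so it also turns between gripped fingers), parallel to the unit's y axis, 98 from the pivot axis; it moves with the handle. Folded, 57 of free space lie between it and the unit's top end, and nothing lies beneath it down to the mat.
- sw1 (a joint): Tilt of rocker switch 1, rad: +0.25 = on (its +y end, beside the white line, down), -0.25 = off (-y end down). Snap action: pressed at the raised end past level (2 to 3 N) it snaps over and stays. Now and then one starts half-way (near 0), neither on nor off.
- sw1_top (a point): Middle of the top of rocker 1 (of 5, counted from the rounded bottom end), at x = 54, y = 0, z = +41 of the unit; axes as the unit's. The white rocker is 8 wide along x, 20 long along y, 15 from the next; the raised end of its top is 2.5 above this point, the other end 2.5 below.
- sw2 (a joint): Tilt of rocker switch 2, rad: +0.25 = on (its +y end, beside the white line, down), -0.25 = off (-y end down). Snap action: pressed at the raised end past level (2 to 3 N) it snaps over and stays. Now and then one starts half-way (near 0), neither on nor off.
- sw2_top (a point): Middle of the top of rocker 2 (of 5, counted from the rounded bottom end), at x = 39, y = 0, z = +41 of the unit; axes as the unit's. The white rocker is 8 wide along x, 20 long along y, 15 from the next; the raised end of its top is 2.5 above this point, the other end 2.5 below.
- sw3 (a joint): Tilt of rocker switch 3, rad: +0.25 = on (its +y end, beside the white line, down), -0.25 = off (-y end down). Snap action: pressed at the raised end past level (2 to 3 N) it snaps over and stays. Now and then one starts half-way (near 0), neither on nor off.
- sw3_top (a point): Middle of the top of rocker 3 (of 5, counted from the rounded bottom end), at x = 24, y = 0, z = +41 of the unit; axes as the unit's. The white rocker is 8 wide along x, 20 long along y, 15 from the next; the raised end of its top is 2.5 above this point, the other end 2.5 below.
- sw4 (a joint): Tilt of rocker switch 4, rad: +0.25 = on (its +y end, beside the white line, down), -0.25 = off (-y end down). Snap action: pressed at the raised end past level (2 to 3 N) it snaps over and stays. Now and then one starts half-way (near 0), neither on nor off.
- sw4_top (a point): Middle of the top of rocker 4 (of 5, counted from the rounded bottom end), at x = 9, y = 0, z = +41 of the unit; axes as the unit's. The white rocker is 8 wide along x, 20 long along y, 15 from the next; the raised end of its top is 2.5 above this point, the other end 2.5 below.
- sw5 (a joint): Tilt of rocker switch 5, rad: +0.25 = on (its +y end, beside the white line, down), -0.25 = off (-y end down). Snap action: pressed at the raised end past level (2 to 3 N) it snaps over and stays. Now and then one starts half-way (near 0), neither on nor off.
- sw5_top (a point): Middle of the top of rocker 5 (of 5, counted from the rounded bottom end), at x = -6, y = 0, z = +41 of the unit; axes as the unit's. The white rocker is 8 wide along x, 20 long along y, 15 from the next; the raised end of its top is 2.5 above this point, the other end 2.5 below.
- mat: Dark rubber service mat, fixed on the washer lid, 320 x 450, 12 thick; origin under its middle, its flat top at z = +0.006 (world).
- room_point (a point): Fixed point 2 m out in the room; the room is in the -x direction. (The dark stone worktop right of the washer is flat, at z = -0.0057, for y below -0.28 and x 0.35 to 1.02; its part from x 0.42 to 0.60, y -0.50 to -0.37 is free.)
- masking_tape: Bystander: roll of masking tape, 98 across, 25 high, lying on the mat; leave it alone. Origin under its middle.
- marker: Bystander: marker pen, 135 long, 17 thick, lying on the mat; leave it alone. Origin under its middle.
- screwdriver: Bystander: small screwdriver with ribbed handle, about 175 long, 24 thick, lying on the mat; leave it alone. Origin under its middle.
- peg: Bystander: wooden clothes peg, 73 long, 11 high, lying on the mat; leave it alone. Origin under its middle.
- nail_brush: Bystander: small brush, 85 long, 23 high, on the stone worktop; leave it alone. Origin under its middle.

How it is judged:
By the outcome, as a careful person would: the job done as asked, in the order asked, and still so for the second after the job is handed in, with the robot touching nothing.
It also fails if it takes over 67 s, if anything falls off the work surface, if the arm or the gripper's body presses on something with over 40 N, if the wrist force passes 120 N, or if a joint passes its speed limit or range.

## Robot

A 7-joint arm with a two-finger parallel gripper is mounted at the origin on a cart in front of the work surface, level with it; the furniture and walls round the work are solid. World frame = base frame: x ahead of the robot, y to its left, z up, the work surface at z = 0. Lengths are in m, angles in rad, forces in N, time in s.
With the tool pointing down it reaches from about 0.4 to 0.9 m from the base axis. Payload 5.6 kg.
Tool frame: the origin (TCP) lies midway between the tips of the shut fingers; the grasp point (between the pads) lies 19 mm behind it; z points along the fingers, y is the line along which they close (so a half turn about z gives the same grasp; the last joint's range is limited). The gripper opens to 92 mm and grips with 3 to 60 N. Pads are 20 mm wide; open, the fingers measure 128 mm over their backs; the gripper's body (75 mm by 189 mm) begins 69 mm behind the grasp point.
Start: joints at [-1.308, 0.468, -0.012, 1.603, 0.006, 1.071, -0.056], TCP at [0.196, 0.62, 0.215] pointing down, gripper open.
Joint ranges: [-2.53, 2.53], [-0.31, 2.02], [-1.57, 1.55], [0.28, 2.44], [-1.29, 4.43], [0.15, 1.84], [-2.92, 2.92]. Speed limits (rad/s): [2.57, 2.57, 3.14, 3.14, 3.14, 3.14, 3.14].

## Interface

Orientations are given as a 3x3 rotation matrix whose columns are the frame's x, y, z axes.
In Python, from station import env, effector, solver, viewer, workorder, search_frame, tip_of gives the robot as it stands. Calls block until the motion is done:
- env.reach(position, orientation): joint-space move of the TCP to a pose.
- env.movel(position, frame=None, rate=0.15): straight line of the TCP; frame=None keeps the orientation; rate is the mean speed in m/s.
- env.goto_joints(angles): joint-space move.
- effector.release() and effector.grasp(squeeze=None): open the fingers fully, or close them until they stop; squeeze is the grip in N (None keeps the last).
- env.pause(seconds).
- solver.inverse_kinematics(position, orientation): joint angles nearest the present ones, or None.
- env.sense(): the state.
- viewer.read_camera(name): name is "scene" or "side" or "wrist"; returns (picture, depth): 400x640x3 uint8, red, green, blue; 400x640 float32, m along the optical axis (not along the pixel's ray), 0 where there is no reading.
- viewer.camera_info(name): a dict with "intrinsics" (3x3 intrinsics, pixels), "dist_coeffs" ([k1, k2, p1, p2, k3] as OpenCV has them; the pictures are not rectified), "eye" and "rotation" of the camera in the world; the wrist camera has in their place "T_tool_cam" (4x4, takes a point from camera to tool coordinates, whose origin is the TCP and whose axes are the flange's). Camera axes: x right, y up, looking along -z (the intrinsics and any distortion apply to the point x, -y, -z); pixel columns grow to the right and rows downward; lengths in m; the calibration is good to about 2 mm. A picture is of the moment at which its call begins: read the wrist's pose just before it. camera_info takes no time and is no camera call.
A pose or a line that the arm cannot do raises env.PlanningError and nothing moves.
- workorder.finish_job(): hands the job in; it is judged then, once.
Trained networks look in the newest picture that a camera, given by its name, has taken for a name from the list of things; names that differ only in an ending like _2 or _b are one class to them, and where a whole thing is asked for, a point or a joint stands for the part that bears it (a point fixed in the world has none). Each returns a list of dicts, best first, with "score" (0 to 1); they miss things now and then, are a little off and sometimes report something else, mostly with a low value. They report only what shows in the picture. A call takes as long as a camera call.
- search_frame(camera, name): "at" ([x, y, z] in m, in world coordinates, good to about 4 mm: the middle of the surface that is visible of it).
- tip_of(camera, name): "at" ([x, y, z] in m, in world coordinates, good to about 4 mm: a listed point, or the origin of a listed thing).
The state is a dict: "t": time; "joint_positions": joint angles; "joint_velocities": joint speeds; "tau": joint torques, N m; "ee_pos": TCP position; "tcp_rot": TCP orientation; "wrist_force": force on the tool from outside, world axes, zero at the start; "moment": the same for the moment, N m; "gripper_width": finger opening in m; "grasp_force": force on a finger pad.
Only numpy, scipy, OpenCV 4.12 (cv2) and the standard library are available. Lean on these libraries where they do the work, as an engineer would, in place of code of your own. Each camera call takes 0.05 s, during which the arm holds its last target. There are 200 camera calls.

## Working session

There is one attempt and no reset: what is moved stays moved. The work goes in short steps, each a Python script; the robot and the scene stay as the last script left them, time stands still between calls to the robot, and variables do not carry over. Pictures are saved under pics/ and viewed, at most 10 in all, crops included, and the job is handed in when it is done.

```bash
ls; mkdir -p pics; python3 - <<'E'
from station import env, effector, solver, viewer, workorder, search_frame, tip_of
import cv2,numpy as np
ims=[]
for c in ["scene","side"]:
    p,d=viewer.read_camera(c); ims.append(p)
    i=viewer.camera_info(c); print(c,np.round(i["eye"],3),np.round(i["rotation"],3).tolist(),np.round(i["intrinsics"],1).tolist(),i["dist_coeffs"])
    for n in ["call_unit","handle_bar","pivot","bottom","sw1_top","sw5_top","nail_brush","masking_tape","marker","screwdriver","peg"]:
        r=tip_of(c,n); print(n,[(np.round(x["at"],3).tolist(),round(x["score"],2)) for x in r[:2]])
    cv2.imwrite(f"pics/{c}0.png",p[:,:,::-1])
print(viewer.camera_info("wrist")["T_tool_cam"]); s=env.sense(); print(s)
E
```

```text
pics
scene [ 0.186 -0.474  0.73 ] [[0.763, 0.487, -0.425], [-0.646, 0.594, -0.48], [0.018, 0.641, 0.768]] [[439.2, 0.0, 313.7], [0.0, 439.2, 196.0], [0.0, 0.0, 1.0]] [-0.1180219  0.         0.         0.         0.       ]
call_unit [([0.589, -0.018, 0.006], 0.91)]
handle_bar [([0.477, -0.004, 0.037], 0.9), ([0.647, -0.027, 0.047], 0.36)]
pivot [([0.573, -0.02, 0.027], 0.59)]
bottom [([0.588, -0.021, 0.007], 0.48)]
sw1_top [([0.647, -0.027, 0.048], 0.76), ([0.6, -0.022, 0.045], 0.66)]
sw5_top [([0.582, -0.016, 0.044], 0.61), ([0.637, -0.146, 0.002], 0.43)]
nail_brush [([0.615, -0.337, -0.006], 0.78)]
masking_tape [([0.619, 0.211, 0.005], 0.56)]
marker [([0.514, 0.227, 0.005], 0.77)]
screwdriver [([0.635, -0.15, 0.007], 0.8)]
peg [([0.601, -0.021, 0.047], 0.71), ([0.497, -0.162, 0.004], 0.55)]
side [0.433 0.723 0.358] [[-0.986, 0.059, -0.154], [-0.165, -0.362, 0.917], [-0.002, 0.93, 0.367]] [[409.4, 0.0, 309.5], [0.0, 409.4, 203.5], [0.0, 0.0, 1.0]] [-0.0526218  0.         0.         0.         0.       ]
call_unit [([0.588, -0.017, 0.007], 0.81)]
handle_bar [([0.474, -0.007, 0.031], 
[... 932 characters left out ...]
ay([ 1.71764802e-03,  4.27989151e-05, -2.74176039e-04, -1.04474936e-03,
       -7.84260637e-04, -2.54057476e-04, -6.51710115e-05]), 'tau': array([ 2.87312187e-04, -5.20425045e+01, -1.25165467e-02, -2.44048834e+01,
       -5.67799027e-02,  1.16223164e-02,  1.37562401e-05]), 'ee_pos': array([0.19571747, 0.61984462, 0.21459491]), 'tcp_rot': array([[-9.53592369e-01,  3.01100634e-01,  4.99349436e-05],
       [ 3.01100636e-01,  9.53592369e-01,  3.57704873e-05],
       [-3.68470647e-05,  4.91459070e-05, -9.99999998e-01]]), 'wrist_force': array([-0.44234772, -0.24077497,  0.50592436]), 'moment': array([-0.01058401, -0.00981316,  0.00668032]), 'grasp_force': 0.0, 'gripper_width': 0.09191140505013634}
```

View pics/scene0.png

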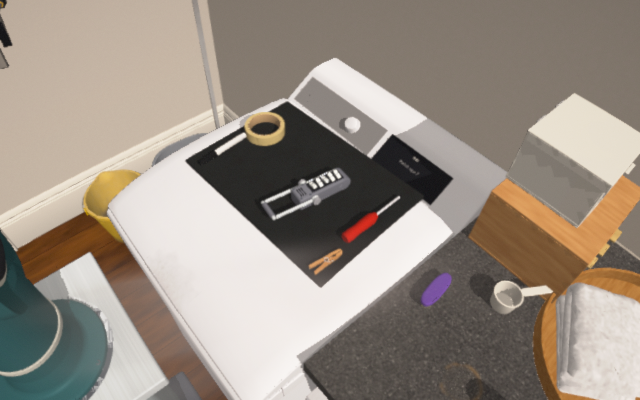

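View pics/side0.png

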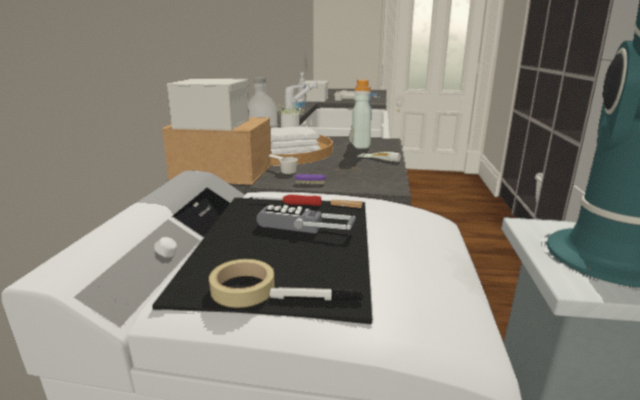

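The unit lies at about (305,190) in the scene picture, with its handle at (285,205) toward the robot and its bottom end pointing +x. The network positions agree with this. Next I'll take a closer look with the wrist camera.

```bash
cat > h.py <<'E'
from station import env, effector, solver, viewer, workorder, search_frame, tip_of
import cv2,numpy as np
def down(yaw,tilt=0):
    """tool y along unit y (yaw), z down; tilt>0 swings the tool body towards unit +x"""
    c,s=np.cos(yaw),np.sin(yaw)
    ux,uy=np.array([c,s,0]),np.array([-s,c,0])
    z=np.array([0,0,-1.])*np.cos(tilt)-ux*np.sin(tilt)
    return np.stack([np.cross(uy,z),uy,z],1)
def cloud(name,save=None):
    s=env.sense(); p,d=viewer.read_camera(name); i=viewer.camera_info(name)
    if save: cv2.imwrite(save,p[:,:,::-1])
    if name=="wrist":
        T=np.eye(4);T[:3,:3]=s["tcp_rot"];T[:3,3]=s["ee_pos"];T=T@np.array(i["T_tool_cam"])
    else:
        T=np.eye(4);T[:3,:3]=i["rotation"];T[:3,3]=i["eye"]
    v,u=np.mgrid[:400,:640]
    n=cv2.undistortPoints(np.stack([u,v],-1).reshape(-1,1,2).astype(np.float64),np.array(i["intrinsics"]),np.array(i["dist_coeffs"])).reshape(400,640,2)
    P=np.stack([n[...,0]*d,-n[...,1]*d,-d],-1)@T[:3,:3].T+T[:3,3]
    P[d<=0]=np.nan
    return p,P
E
python3 - <<'E'
from h import *
Y=-0.14
effector.grasp(10)
for k,(x,y,z) in enumerate([(0.60,-0.02,0.16),(0.56,-0.015,0.2)]):
    env.reach([x,y,z],down(Y))
    p,P=cloud("wrist",f"pics/w{k}.png"); np.savez(f"w{k}.npz",p=p,P=P)
    for n in ["call_unit","handle_bar","pivot","bottom","sw1_top","sw2_top","sw3_top","sw4_top","sw5_top"]:
        r=tip_of("wrist",n); print(n,[(np.round(q["at"],4).tolist(),round(q["score"],2)) for q in r[:2]])
    m=(P[...,2]>.034)&(P[...,2]<.06)&(abs(P[...,0]-.6)<.1)&(abs(P[...,1]+.02)<.06)
    q=P[m]; print(len(q),cv2.minAreaRect((q[:,:2]*1000).astype(np.float32)))
    mm=(abs(P[...,0]-.6)<.1)&(abs(P[...,1]+.02)<.06)
    print(np.histogram(P[mm][:,2],bins=np.arange(-.004,.06,.004)))
print(env.sense()["t"],env.sense()["gripper_width"])
E
```

```text
call_unit [([0.5896, -0.0196, 0.0097], 0.9)]
handle_bar [([0.4788, -0.0008, 0.0272], 0.86), ([0.6017, -0.0238, 0.0511], 0.42)]
pivot [([0.5713, -0.0187, 0.0317], 0.96)]
bottom []
sw1_top [([0.6415, -0.0279, 0.0439], 0.83)]
sw2_top [([0.6269, -0.0236, 0.0458], 0.85)]
sw3_top [([0.6145, -0.0229, 0.0465], 0.67)]
sw4_top [([0.5978, -0.0228, 0.0502], 0.74)]
sw5_top [([0.5864, -0.0218, 0.0488], 0.62), ([0.6108, -0.338, -0.0079], 0.22)]
4203 ((572.7042236328125, -17.676036834716797), (63.88541793823242, 147.80587768554688), 87.75381469726562)
(array([    0,     3, 10816,   365,     1,    14,    19,     8,    99,
         754,   979,  2229,   412,   218,     0]), array([-0.004,  0.   ,  0.004,  0.008,  0.012,  0.016,  0.02 ,  0.024,
        0.028,  0.032,  0.036,  0.04 ,  0.044,  0.048,  0.052,  0.056]))
call_unit [([0.5861, -0.0199, 0.0085], 0.78)]
handle_bar [([0.4771, -0.0025, 0.0286], 0.62)]
pivot [([0.5704, -0.0176, 0.033], 0.6)]
bottom [([0.5094, 0.2215, 0.0037], 0.26)]
sw1_top []
sw2_top [([0.6264, -0.0248, 0.0476], 0.89), ([0.4812, -0.0041, 0.029], 0.55)]
sw3_top [([0.6143, -0.0259, 0.048], 0.81)]
sw4_top [([0.5985, -0.0223, 0.048], 0.6)]
sw5_top [([0.5862, -0.0212, 0.0467], 0.62)]
2529 ((562.1332397460938, -16.784088134765625), (63.627052307128906, 126.3420181274414), 87.76383972167969)
(array([   0,    2, 7351,  293,   12,   29,    6,   36,   93,  539,  622,
       1296,  209,  123,    0]), array([-0.004,  0.   ,  0.004,  0.008,  0.012,  0.016,  0.02 ,  0.024,
        0.028,  0.032,  0.036,  0.04 ,  0.044,  0.048,  0.052,  0.056]))
6.5667 0.0005595824088012416
```

View pics/w0.png

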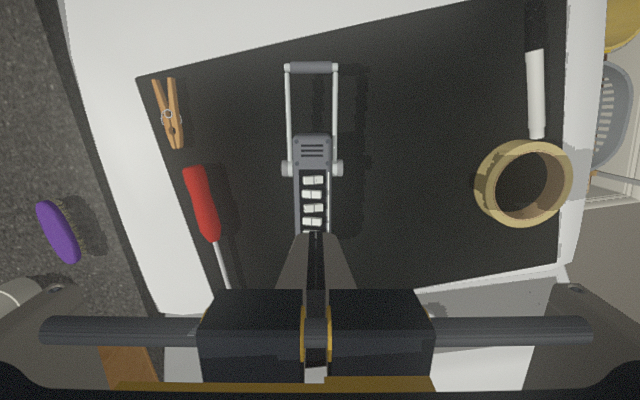

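The wrist view shows the unit at column ~312: bar at (312,67), caps at (288,168) and (338,168), and switches from (313,180) down, with switch 1 hidden behind the fingertips. Now I'll fit the pose and the rocker tilts from depth.

```bash
cat > a.py <<'E'
from h import *
from scipy.optimize import least_squares
L={"o":(0,0),"bar":(-113,0),"piv":(-15,0),"bot":(80,0),1:(54,0),2:(39,0),3:(24,0),4:(9,0),5:(-6,0)}
M=[("o",.589,-.018),("o",.588,-.017),("o",.5896,-.0196),("o",.5861,-.0199),("bar",.477,-.004),("bar",.474,-.007),("bar",.4788,-.0008),("bar",.4771,-.0025),
("piv",.573,-.02),("piv",.572,-.018),("piv",.5713,-.0187),("piv",.5704,-.0176),("bot",.667,-.032),(1,.647,-.027),(1,.646,-.030),(1,.6415,-.0279),
(2,.6269,-.0236),(2,.6264,-.0248),(3,.6145,-.0229),(3,.6143,-.0259),(4,.5978,-.0228),(4,.5985,-.0223),(5,.5864,-.0218),(5,.5862,-.0212),(5,.582,-.016),(5,.584,-.019)]
def f(q):
    c,s=np.cos(q[2]),np.sin(q[2])
    return np.ravel([[q[0]+c*L[n][0]/1e3-x,q[1]+s*L[n][0]/1e3-y] for n,x,y in M])
q=least_squares(f,[.588,-.018,-.14],loss="soft_l1",f_scale=.002).x; print("net",q)
ims=[]
for k in (0,1):
    D=np.load(f"w{k}.npz");P=D["P"];p=D["p"]
    c,s=np.cos(q[2]),np.sin(q[2]);d=P[...,:2]-q[:2]
    U=np.stack([d@[c,s],d@[-s,c],P[...,2]-.006],-1)*1000
    a=(U[...,2]>14)&(U[...,2]<36)&(U[...,0]<-58)&(U[...,0]>-105)&(abs(U[...,1])<40)
    for sg in(1,-1):
        w=U[a&(sg*U[...,1]>0)]; print("arm",sg,len(w),np.polyfit(w[:,0],w[:,1],1) if len(w)>9 else "", np.median(w[:,2]))
    b=(U[...,2]>14)&(U[...,2]<40)&(U[...,0]<-100)&(U[...,0]>-135)&(abs(U[...,1])<15); print("bar x",np.median(U[b],0))
    b=(U[...,2]>28)&(U[...,2]<50)&(U[...,0]>-60)&(U[...,0]<-30)&(abs(U[...,1])<30);w=U[b];print("unit top",np.percentile(w[:,0],1),np.percentile(w[:,1],[2,98]),np.median(w[:,2]))
    for i in range(1,6):
        x0=L[i][0]; r=[]
        for yy in(-7,-3,0,3,7):
            b=(abs(U[...,0]-x0)<3.5)&(abs(U[...,1]-yy)<2)&(U[...,2]>20)&(U[...,2]<60); r.append((round(float(np.median(U[b][:,2])),1) if b.any() else None,int(b.sum())))
        print(i,r)
    ims.append(cv2.resize(p[110:240,270:355] if k==0 else p[60:190,270:355],None,fx=4,fy=4,interpolation=cv2.INTER_CUBIC))
cv2.imwrite("pics/crop.png",np.hstack(ims)[:,:,::-1])
E
python3 a.py
```

```text
net [ 0.58884681 -0.02008899 -0.14591501]
arm 1 246 [2.10454684e-02 2.39806637e+01] 28.54720328414743
arm -1 248 [ 1.27253345e-02 -2.28016723e+01] 28.62448919783065
bar x [-111.41731563   -0.14884175   30.7337087 ]
unit top -55.467565491597455 [-23.32556386  22.38726425] 34.29209264177619
1 [(38.0, 8), (38.2, 9), (35.3, 4), (36.6, 6), (35.2, 5)]
2 [(39.5, 24), (40.4, 31), (41.2, 30), (41.8, 31), (43.2, 30)]
3 [(42.5, 26), (42.7, 32), (41.9, 32), (41.0, 32), (40.4, 30)]
4 [(39.8, 30), (40.6, 32), (41.4, 32), (42.1, 35), (42.9, 35)]
5 [(42.7, 33), (42.5, 34), (42.0, 30), (41.2, 31), (40.2, 30)]
arm 1 171 [-8.20137651e-03  2.15693885e+01] 28.56191621519772
arm -1 166 [ 1.72121914e-02 -2.23159922e+01] 28.536518205451756
bar x [-112.6847378     0.33905954   30.72375261]
unit top -56.86356056847214 [-22.91810958  22.12781148] 34.15516533891023
1 [(None, 0), (None, 0), (None, 0), (None, 0), (None, 0)]
2 [(None, 0), (None, 0), (None, 0), (None, 0), (None, 0)]
3 [(42.1, 28), (42.4, 23), (41.7, 23), (40.9, 21), (40.5, 18)]
4 [(39.9, 25), (41.0, 21), (41.6, 22), (42.3, 17), (43.0, 22)]
5 [(42.4, 27), (42.2, 21), (41.7, 20), (41.1, 19), (40.5, 20)]
```

View pics/crop.png

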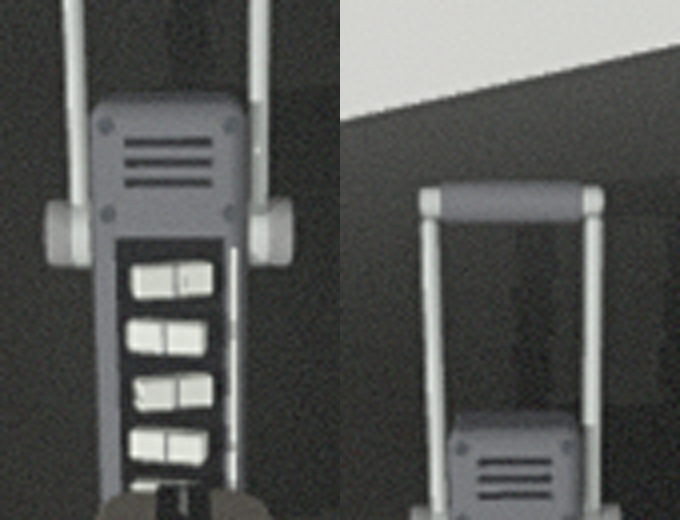

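The net fit and depth agree to about 1 mm. The white line is on the +y side (right in the crop). Depth shows sw2 and sw4 off and sw3 and sw5 on, with sw1 hidden. So I'll press sw4 at +y, sw5 at -y and sw1 at +y, then look again.

```bash
cat >> h.py <<'E'
Q=np.array([.5892,-.0201,-.146])
def W(x,y,z,q=None):
    q=Q if q is None else q
    c,s=np.cos(q[2]),np.sin(q[2]); return np.array([q[0]+(c*x-s*y)/1e3,q[1]+(s*x+c*y)/1e3,.006+z/1e3])
E
python3 - <<'E'
from h import *
t=.35
def press(x,sg):
    R=down(Q[2],t)
    tcp=lambda z: W(x+2-10*np.cos(t),17*sg,z+10*np.sin(t))
    env.reach(tcp(56),R); env.movel(tcp(46),rate=.08); f0=env.sense()["wrist_force"][2]; log=[]
    for z in np.arange(44,36.9,-1):
        env.movel(tcp(z),rate=.05); f=env.sense()["wrist_force"][2]-f0; log.append((float(z),round(float(f),1)))
        if f>7: break
    env.movel(tcp(56),rate=.15); print(x,sg,log,round(env.sense()["t"],2))
press(9,1); press(-6,-1); press(54,1)
effector.release()
env.reach(W(20,0,175),down(Q[2]))
p,P=cloud("wrist","pics/w2.png"); np.savez("w2.npz",p=p,P=P)
d=P[...,:2]-Q[:2];c,s=np.cos(Q[2]),np.sin(Q[2])
U=np.stack([d@[c,s],d@[-s,c],P[...,2]-.006],-1)*1000
for i,x0 in enumerate((54,39,24,9,-6)):
    print(i+1,[round(float(np.median(U[(abs(U[...,0]-x0)<3.5)&(abs(U[...,1]-yy)<2)&(U[...,2]>20)&(U[...,2]<60)][:,2])),1) for yy in(-7,-3,0,3,7)])
for n in ["handle_bar","pivot","call_unit","bottom"]: print(n,[np.round(r["at"],4) for r in tip_of("wrist",n)[:1]])
print(env.sense()["t"])
cv2.imwrite("pics/crop2.png",cv2.resize(p[20:320,240:400],None,fx=2,fy=2)[:,:,::-1])
E
```

```text
9 1 [(44.0, 0.7), (43.0, -0.0), (42.0, 0.4), (41.0, 2.5), (40.0, 2.7), (39.0, 2.3), (38.0, 3.2), (37.0, 5.6)] 9.74
-6 -1 [(44.0, 0.1), (43.0, 0.3), (42.0, 1.6), (41.0, 2.7), (40.0, 1.6), (39.0, 1.3), (38.0, 3.7), (37.0, 8.9)] 12.57
54 1 [(44.0, -0.2), (43.0, -0.7), (42.0, 0.7), (41.0, 2.7), (40.0, 1.3), (39.0, -0.2), (38.0, 3.3), (37.0, 6.5)] 15.5
1 [40.5, 43.4, 42.1, 41.5, 40.2]
2 [39.4, 40.9, 41.5, 42.4, 43.2]
3 [42.9, 43.0, 42.1, 41.5, 40.4]
4 [42.9, 42.5, 42.1, 41.1, 40.5]
5 [40.3, 41.2, 42.0, 42.5, 42.9]
handle_bar [array([ 0.4818, -0.0039,  0.0285])]
pivot [array([ 0.5698, -0.0182,  0.0301])]
call_unit [array([ 0.5901, -0.0201,  0.0059])]
bottom [array([ 0.6739, -0.0333,  0.02  ])]
17.6833
```

View pics/crop2.png

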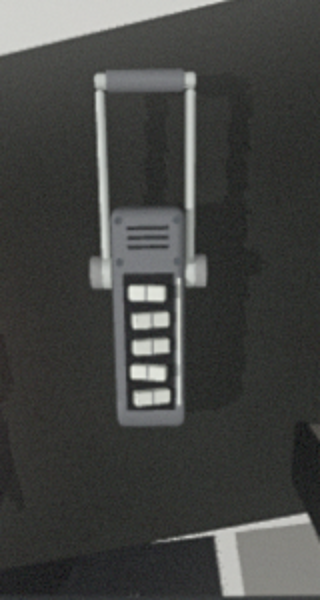

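The switches now read 1 on, 2 off, 3 on, 4 on, 5 off, by both the depth profile and the picture (rockers at rows 293–398). Next is the handle.

```bash
python3 - <<'E'
from h import *
j0=env.sense()["joint_positions"]; best=None
for sg in(1,-1):
    R=down(Q[2]+sg*np.pi/2)
    js=[solver.inverse_kinematics(p,R) for p in (W(-117,0,80),W(-117,0,7),W(-15,0,105),W(55,0,77))]
    print(sg,[None if j is None else np.round(j,2) for j in js])
    if all(j is not None for j in js):
        c=abs(js[0]-j0).max()
        if best is None or c<best[0]: best=(c,R)
R=best[1]
env.reach(W(-117,0,80),R); env.movel(W(-117,0,30),rate=.2); 
f0=env.sense()["wrist_force"]
env.movel(W(-117,0,7),rate=.06); print("down",env.sense()["wrist_force"]-f0)
effector.grasp(12); s=env.sense(); print("grasp",s["gripper_width"],s["grasp_force"],s["ee_pos"],s["t"],s["wrist_force"]-f0)
if .005<s["gripper_width"]<.02:
    for th in np.linspace(0,2.2,12)[1:]:
        env.movel(W(-117+98*(1-np.cos(th)),0,7+98*np.sin(th)),rate=.1)
        s=env.sense(); print(round(th,2),np.round(s["wrist_force"]-f0,1),round(s["gripper_width"],4))
p,P=cloud("wrist"); print(env.sense()["t"])
E
```

```text
1 [array([ 0.32,  0.41, -0.45,  2.1 ,  0.28,  0.68,  2.67]), array([ 0.32,  0.56, -0.46,  2.13,  0.47,  0.55,  2.51]), array([ 0.32,  0.52, -0.45,  1.85,  0.3 ,  0.84,  2.72]), array([ 0.32,  0.66, -0.45,  1.69,  0.36,  0.88,  2.71])]
-1 [array([-0.75,  0.47,  0.84,  2.17, -0.54,  0.72,  0.32]), array([-0.63,  0.61,  0.7 ,  2.19, -0.72,  0.59,  0.46]), array([-0.66,  0.6 ,  0.85,  1.91, -0.57,  0.89,  0.33]), array([-0.57,  0.74,  0.81,  1.75, -0.65,  0.94,  0.37])]
down [-1.28244098 -1.04549916  0.47375023]
grasp 0.010430925516632784 11.997115910053253 [ 0.47465855 -0.00297211  0.01335795] 20.7833 [ 2.86795386 -0.509032    0.84532578]
0.2 [-1.8  0.5  0.8] 0.0106
0.4 [-3.   0.2  0.6] 0.0101
0.6 [-2.6 -0.5  1.7] 0.0104
0.8 [-1.7 -0.7  0.3] 0.0104
1.0 [ 0.4  0.1 -3. ] 0.0103
1.2 [-0.3 -0.6 -3.2] 0.0106
1.4 [-0.7 -0.5 -3. ] 0.0107
1.6 [-0.4 -0.4 -3.6] 0.0105
1.8 [-1.6  0.2 -2.2] 0.0103
2.0 [-1.8  0.8 -2. ] 0.0105
2.2 [-1.7  0.9 -2.9] 0.0101
24.5917
```

```bash
python3 - <<'E'
from h import *
f0=env.sense()["wrist_force"]
for th in (2.3,2.34,2.38,2.42):
    env.movel(W(-117+98*(1-np.cos(th)),0,7+98*np.sin(th)),rate=.06); f=env.sense()["wrist_force"]-f0
    print(th,np.round(f,1))
    if np.hypot(f[0],f[2])>9: break
effector.release()
e=env.sense()["ee_pos"]; env.movel(e+[0,0,.06],rate=.2)
env.reach(W(10,0,230),down(Q[2]))
p,P=cloud("wrist","pics/w3.png"); np.savez("w3.npz",p=p,P=P)
for n in ["handle_bar","pivot","call_unit","bottom","handle"]:
    print(n,[np.round(r["at"],4) for r in tip_of("wrist",n)[:1]])
p,P2=cloud("side","pics/s3.png")
for n in ["handle_bar","pivot","bottom"]:
    print(n,[np.round(r["at"],4) for r in tip_of("side",n)[:1]])
c,s=np.cos(Q[2]),np.sin(Q[2])
for X in(P,P2):
    d=X[...,:2]-Q[:2];U=np.stack([d@[c,s],d@[-s,c],X[...,2]-.006],-1)*1000
    b=(abs(U[...,1])<15)&(U[...,2]>75)&(U[...,2]<110)&(abs(U[...,0]-50)<40);print("bar",b.sum(),np.median(U[b],0),U[b][:,2].max() if b.any() else 0)
    for sg in(1,-1):
        b=(abs(sg*U[...,1]-29)<5)&(U[...,2]>18)&(U[...,2]<38)&(abs(U[...,0]+15)<20);print("cap",sg,b.sum(),np.median(U[b],0),np.percentile(U[b][:,0],[3,97]) if b.any() else 0)
print(env.sense()["t"])
big=cv2.hconcat([cv2.resize(cv2.imread("pics/w3.png")[20:320,220:420],None,fx=2,fy=2),cv2.resize(cv2.imread("pics/s3.png")[150:250,240:370],(780-400+0,600))[:, :380]])
cv2.imwrite("pics/c3.png",big)
E
```

```text
2.3 [0.2 0.2 0.2]
2.34 [ 0.8 -0.   0.1]
2.38 [-0.2 -0.5  6.2]
2.42 [-0.3 -0.6 13.7]
handle_bar [array([ 0.6394, -0.0265,  0.0946])]
pivot [array([ 0.5676, -0.0186,  0.0319])]
call_unit [array([ 0.5841, -0.0228,  0.0103])]
bottom [array([ 0.6651, -0.0382,  0.0222])]Traceback (most recent call last):
  File "<stdin>", line 12, in <module>
ValueError: it knows: bottom, call_unit, handle_bar, marker, masking_tape, mat, nail_brush, peg, pivot, room_point, screwdriver, sw1_top, sw2_top, sw3_top, sw4_top, sw5_top
```

```bash
python3 - <<'E'
from h import *
P=np.load("w3.npz")["P"]
p,P2=cloud("side","pics/s3.png")
for n in ["handle_bar","pivot","bottom"]:
    print(n,[np.round(r["at"],4) for r in tip_of("side",n)[:1]])
c,s=np.cos(Q[2]),np.sin(Q[2])
for X in(P,P2):
    d=X[...,:2]-Q[:2];U=np.stack([d@[c,s],d@[-s,c],X[...,2]-.006],-1)*1000
    b=(abs(U[...,1])<15)&(U[...,2]>75)&(U[...,2]<110)&(abs(U[...,0]-50)<40);print("bar",b.sum(),np.median(U[b],0),U[b][:,2].max() if b.any() else 0)
    for sg in(1,-1):
        b=(abs(sg*U[...,1]-29)<5)&(U[...,2]>18)&(U[...,2]<38)&(abs(U[...,0]+15)<20);print("cap",sg,b.sum(),np.median(U[b],0),np.percentile(U[b][:,0],[3,97]) if b.any() else 0)
print(env.sense()["t"])
big=cv2.hconcat([cv2.resize(cv2.imread("pics/w3.png")[20:320,220:420],None,fx=2,fy=2),cv2.resize(cv2.imread("pics/s3.png")[150:250,250:313+0],(378,600))])
cv2.imwrite("pics/c3.png",big)
E
```

```text
handle_bar [array([ 0.637 , -0.0293,  0.0968])]
pivot [array([ 0.569 , -0.0187,  0.0288])]
bottom [array([ 0.6638, -0.0367,  0.0241])]
bar 260 [ 4.77862936e+01 -9.52430890e-02  9.76591663e+01] 100.13820164987358
cap 1 68 [-19.65811397  27.35158584  30.01238333] [-26.94847328 -10.78215191]
cap -1 103 [-19.10371436 -28.88653964  30.47257634] [-26.99051879 -10.52978132]
bar 42 [43.72237612  1.33842623 95.9726248 ] 98.79520919678436
cap 1 48 [-21.78183467  27.61100039  23.57660508] [-29.07745182 -13.54558245]
cap -1 16 [ -9.12797651 -26.05364411  35.65054571] [-19.92350556  -1.92910761]
29.0667
```

View pics/c3.png

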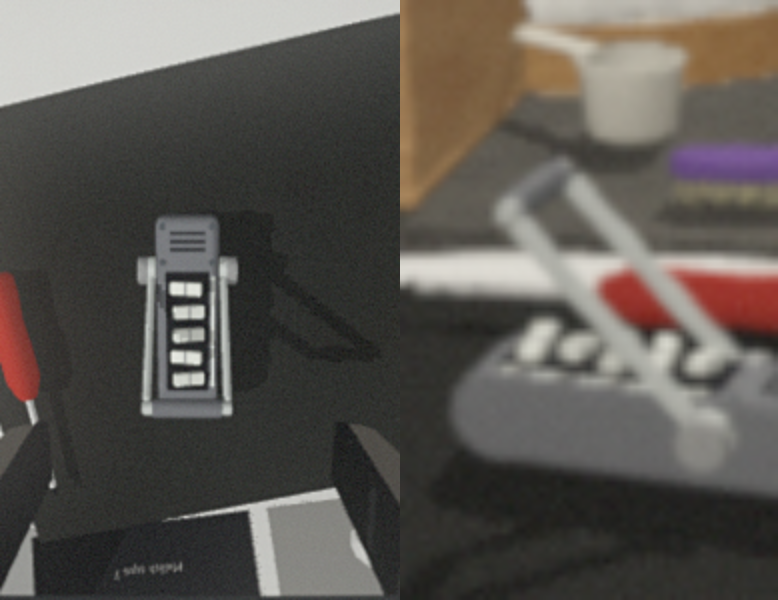

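The pose is as hoped: the handle is at its stop (bar ~67 ahead of and 70 above the pivot, 2.33 rad) and the rockers are unchanged. The unit was pulled back about 4 mm. Now I'll grip it by the caps, lift and carry.

```bash
python3 - <<'E'
from h import *
R=down(Q[2]); px,py=-19,-.5
for p,r in ((W(px,py,60),R),(np.array([.48,-.435,.19]),down(0)),(np.array([.508,-.435,.068]),down(0))):
    print(solver.inverse_kinematics(p,r) is not None,end=" ")
env.reach(W(px,py,110),R); f0=env.sense()["wrist_force"]
env.movel(W(px,py,25),rate=.15); env.movel(W(px,py,6),rate=.06)
print(np.round(env.sense()["wrist_force"]-f0,1)); 
effector.grasp(30); s=env.sense(); print(s["gripper_width"],s["grasp_force"],np.round(s["wrist_force"]-f0,1))
assert .058<s["gripper_width"]<.07
for ph in np.radians([15,30,45,60]):
    env.movel(W(px+78+17*ph-78*np.cos(ph)+5*np.sin(ph),py,78*np.sin(ph)+5*np.cos(ph)+17-16),rate=.1)
    print(np.round(env.sense()["wrist_force"]-f0,1))
e=env.sense()["ee_pos"]; env.movel([e[0],e[1],.19],rate=.12)
s=env.sense(); print(s["gripper_width"],np.round(s["wrist_force"]-f0,1),s["t"])
env.movel([.48,-.435,.19],frame=down(0),rate=.15); env.pause(.5)
p,P=cloud("scene","pics/sc4.png")
for n in ["pivot","bottom","handle_bar"]: print(n,[(np.round(r["at"],4),round(r["score"],2)) for r in tip_of("scene",n)[:1]])
p,P=cloud("side","pics/sd4.png")
for n in ["pivot","bottom","handle_bar"]: print(n,[(np.round(r["at"],4),round(r["score"],2)) for r in tip_of("side",n)[:1]])
s=env.sense(); print(s["gripper_width"],np.round(s["wrist_force"]-f0,1),s["ee_pos"],s["t"])
cv2.imwrite("pics/c4.png",cv2.hconcat([cv2.resize(cv2.imread("pics/sc4.png")[100:400,240:540],(400,400)),cv2.resize(cv2.imread("pics/sd4.png")[60:260,250:450],(400,400))]))
E
```

```text
True True True [-0.5 -1.   0.1]
0.06357271728245979 30.00034064054489 [-1.5 -3.5  1.9]
[ 0.5 -1.6 -2.2]
[-2.  -0.9  0.2]
[-2.2 -0.6  1.2]
[-2.8 -1.8  4. ]
0.06365568328949979 [-0.3 -0.7 -5. ] 33.95
pivot []
bottom [(array([ 0.4677, -0.4376,  0.1113]), 0.87)]
handle_bar [(array([ 0.542 , -0.4356,  0.132 ]), 0.72)]
pivot [(array([ 0.4806, -0.4328,  0.203 ]), 0.91)]
bottom [(array([ 0.4604, -0.4338,  0.1119]), 0.6)]
handle_bar [(array([ 0.541 , -0.432 ,  0.1289]), 0.45)]
0.06365522557229436 [-0.9 -1.5 -5.2] [ 0.47999322 -0.43499104  0.18996924] 37.9
```

View pics/c4.png

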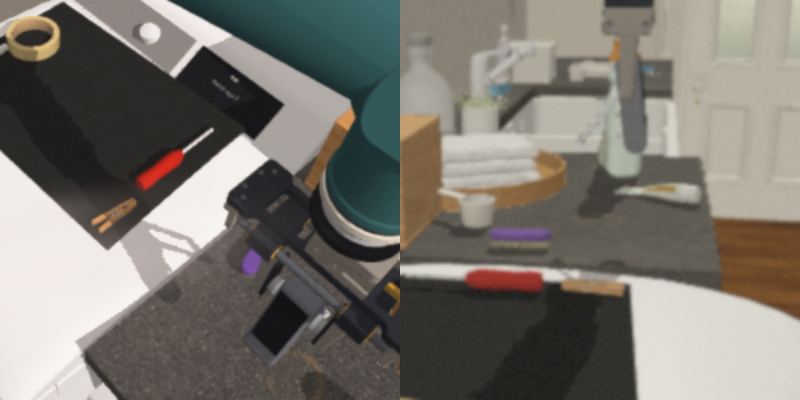

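It hangs bottom down with the screen toward the room (scene crop around (285,320)) and the network heights agree. Now I'll lower it, roll it back onto the prop and release.

```bash
python3 - <<'E'
from h import *
x,y=.48,-.435
env.movel([x,y,.085],rate=.12); env.pause(.3); f0=np.mean([env.sense()["wrist_force"] for _ in range(3)],0)
z=.080
while z>.064:
    env.movel([x,y,z],rate=.04); f=env.sense()["wrist_force"]-f0; print(round(z,4),np.round(f,1))
    if f[2]>1.5: break
    z-=.0015
zt=z
g=lambda t:(78*np.sin(t)+5*np.cos(t)+17*t, 78*np.cos(t)-5*np.sin(t))
a=g(np.radians(5))
for t in np.radians([9,13,17,19]):
    b=g(t); env.movel([x+(b[0]-a[0])/1e3,y,zt+max(b[1]-a[1],-5)/1e3-.0005],rate=.05); print(round(np.degrees(t)),np.round(env.sense()["wrist_force"]-f0,1),env.sense()["ee_pos"])
p,P=cloud("scene","pics/sc5.png")
for n in ["bottom","handle_bar","pivot"]: print(n,[(np.round(r["at"],4),round(r["score"],2)) for r in tip_of("scene",n)[:1]])
p,P=cloud("side")
for n in ["bottom","handle_bar","pivot"]: print(n,[(np.round(r["at"],4),round(r["score"],2)) for r in tip_of("side",n)[:1]])
print(env.sense()["t"])
E
```

```text
0.08 [0.1 0.  0.1]
0.0785 [ 0.4 -0.2  0.2]
0.077 [-0.1 -0.  -0.3]
0.0755 [-0.   0.  -0.2]
0.074 [ 0.2  0.2 -0.8]
0.0725 [ 0.3 -0.4 -0.4]
0.071 [0.5 0.3 5.3]
9 [2.6 1.7 8.2] [ 0.48796739 -0.43519951  0.07017042]
13 [2.7 0.2 8.3] [ 0.49408458 -0.43525808  0.0684311 ]
17 [ 2.  -0.2  7.4] [ 0.49990051 -0.43526563  0.06646192]
19 [ 3.  -1.6  7.9] [ 0.50256345 -0.4353043   0.06544228]
bottom [(array([ 0.4661, -0.4345, -0.0045]), 0.58)]
handle_bar [(array([ 0.5566, -0.4346,  0.0047]), 0.56)]
pivot [(array([ 0.5051, -0.4358,  0.0767]), 0.84)]
bottom [(array([ 0.4963, -0.437 ,  0.0055]), 0.67)]
handle_bar [(array([ 0.5568, -0.4364,  0.0019]), 0.6)]
pivot [(array([ 0.4994, -0.4351,  0.0817]), 0.61)]
42.5
```

```bash
python3 - <<'E'
from h import *
effector.release(); env.pause(.3)
e=env.sense()["ee_pos"]; env.movel(e+[0,0,.15],rate=.2); env.movel(e+[-.02,.0,.24],rate=.25)
p,P=cloud("wrist","pics/w6.png")
for c in("wrist","scene","side"):
    if c!="wrist": cloud(c,f"pics/{c}6.png")
    for n in ["bottom","handle_bar","pivot","sw1_top"]: print(c,n,[(np.round(r["at"],4),round(r["score"],2)) for r in tip_of(c,n)[:1]])
b=(P[...,2]>.09)&(abs(P[...,0]-.51)<.08)&(abs(P[...,1]+.435)<.05)&(P[...,2]<.15); print("top",b.sum(),np.median(P[b],0),cv2.minAreaRect((P[b][:,:2]*1e3).astype(np.float32)))
print(env.sense()["t"])
cv2.imwrite("pics/c6.png",cv2.hconcat([cv2.resize(cv2.imread("pics/w6.png"),(400,250)),cv2.resize(cv2.imread("pics/scene6.png")[200:400,320:640],(400,250))]))
E
```

```text
wrist bottom [(array([ 0.4679, -0.441 , -0.0048]), 0.86)]
wrist handle_bar []
wrist pivot [(array([ 0.5008, -0.4358,  0.0828]), 0.94)]
wrist sw1_top []
scene bottom [(array([ 0.4638, -0.4313, -0.006 ]), 0.98)]
scene handle_bar [(array([ 0.5587, -0.4366,  0.0041]), 0.66)]
scene pivot [(array([ 0.5041, -0.434 ,  0.0794]), 0.63)]
scene sw1_top [(array([ 0.4978, -0.4368,  0.0067]), 0.72)]
side bottom [(array([ 0.4634, -0.4363, -0.0088]), 0.78)]
side handle_bar [(array([ 0.5577, -0.4345,  0.0028]), 0.63)]
side pivot [(array([ 0.5038, -0.431 ,  0.0803]), 0.78)]
side sw1_top [(array([ 0.4976, -0.4346,  0.008 ]), 0.62)]
top 1095 [ 0.50038645 -0.43406496  0.11372588] ((504.89862060546875, -433.3836364746094), (62.277687072753906, 43.97477340698242), 87.62608337402344)
45.55
```

View pics/c6.png

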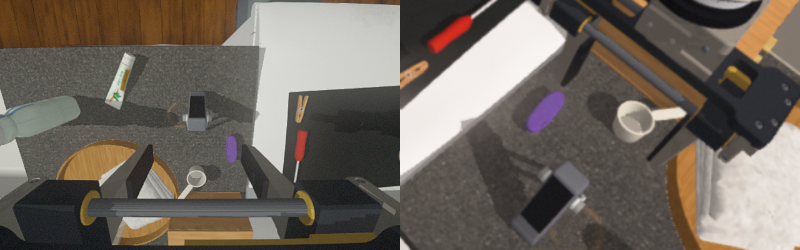

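The unit stands by itself with its screen toward the room. But the bar seems ~94 behind the bottom rather than 75, so the handle may have given a little. I'll measure the lean from depth.

```bash
python3 - <<'E'
from h import *
p,P=cloud("scene")
b=(abs(P[...,1]+.434)<.016)&(P[...,0]>.44)&(P[...,0]<.53)&(P[...,2]>.012)&(P[...,2]<.1)
X=P[b]
for _ in range(4):
    m=np.median(X,0) if _==0 else X.mean(0); u,s,v=np.linalg.svd(X-m,full_matrices=False); n=v[2]; r=abs((X-m)@n); X=X[r<max(.0015,2*r.std())] if _<3 else X
n=n*np.sign(-n[0]); print(len(X),"n",n,"lean",np.degrees(np.arcsin(n[2])),"yaw",np.degrees(np.arctan2(-n[1],-n[0])),"rms",s[2]/len(X)**.5)
print("face x at z=0,.1:",[m[0]-(n[2]*(z-m[2]))/n[0] for z in(0,.1)], "top z",np.percentile(P[(abs(P[...,1]+.434)<.02)&(abs(P[...,0]-.51)<.05)&(P[...,2]<.2)][:,2],[99,99.8]))
for c,(q,PP) in (("scene",(p,P)),("side",cloud("side"))):
    b=(abs(PP[...,1]+.434)<.035)&(PP[...,0]>.525)&(PP[...,0]<.58)&(PP[...,2]>0.0)&(PP[...,2]<.1)
    Y=PP[b]; print(c,len(Y))
    for lo in np.arange(0,.09,.01):
        k=Y[(Y[:,2]>=lo)&(Y[:,2]<lo+.01)]
        if len(k)>2: print(round(lo,2),len(k),np.round(np.percentile(k[:,0],[10,50,90]),4))
cv2.imwrite("pics/c7.png",cv2.resize(cv2.imread("pics/side6.png")[120:220,290:420],(780,600),interpolation=cv2.INTER_CUBIC))
E
```

```text
824 n [-0.92474952  0.0150463   0.38027877] lean 22.35095120221647 yaw -0.9321587701724352 rms 0.0006888048621960325
face x at z=0,.1: [np.float64(0.4471544382759219), np.float64(0.48827679199355994)] top z [0.11945161 0.12063056]
scene 24
0.0 14 [0.5545 0.5578 0.5604]
0.01 4 [0.5467 0.5504 0.5508]
0.03 4 [0.5354 0.5372 0.5405]
side 74
0.0 18 [0.5488 0.5539 0.5573]
0.01 14 [0.5429 0.5458 0.5499]
0.02 16 [0.5346 0.5398 0.5432]
0.03 16 [0.529  0.5331 0.5367]
0.04 10 [0.5263 0.5271 0.5303]
```

View pics/c7.png

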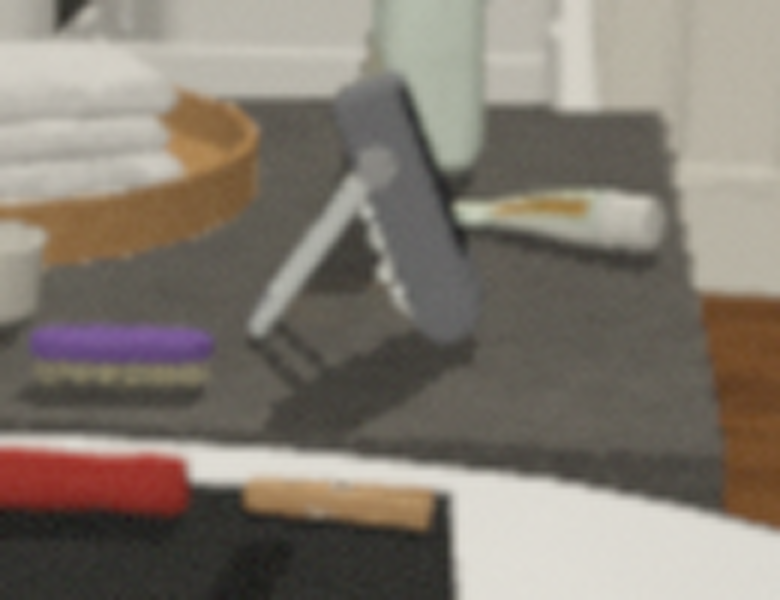

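Measured lean is 22° and the side view (bar end at (260,330), bottom at (440,335)) shows the handle ~11° short of its stop. My downward press opened it. I'll push the bar gently back toward the unit, low down from behind, with shut fingers.

```bash
cat >> h.py <<'E'
def lean():
    p,P=cloud("scene")
    X=P[(abs(P[...,1]+.434)<.016)&(P[...,0]>.43)&(P[...,0]<.53)&(P[...,2]>.012)&(P[...,2]<.1)]
    for _ in range(4):
        m=np.median(X,0) if _==0 else X.mean(0); u,s,v=np.linalg.svd(X-m,full_matrices=False); n=v[2]; r=abs((X-m)@n); X=X[r<max(.0015,2*r.std())] if _<3 else X
    n=n*np.sign(-n[0]); return len(X),round(float(np.degrees(np.arcsin(n[2]))),2),round(float(m[0]-(n[2]*(0-m[2]))/n[0]),4),P
E
python3 - <<'E'
from h import *
k,l,x0,P=lean(); print(l,x0)
for lo,hi in((.575,.605),(.605,.64),(.64,.7)):
    Z=P[(P[...,0]>lo)&(P[...,0]<hi)&(abs(P[...,1]+.435)<.05)&(P[...,2]<.14)][:,2]; print(lo,len(Z),np.percentile(Z,[50,98]) if len(Z) else 0)
    assert len(Z)==0 or np.percentile(Z,98)<(.012 if lo<.6 else .065 if lo<.64 else .2)
effector.grasp(10); R=down(0,.2); y=-.4345
env.reach([.584,y,.11],R); env.movel([.584,y,.01],rate=.15); env.movel([.584,y,-.002],rate=.05)
f0=np.mean([env.sense()["wrist_force"] for _ in range(3)],0)
for x in np.r_[.576,np.arange(.572,.5519,-.002)]:
    env.movel([x,y,-.002],rate=.04); f=env.sense()["wrist_force"]-f0; print(round(x,3),np.round(f,1),end=" ")
    if f[0]>4: break
print(); print(lean()[1:3],env.sense()["t"])
for n in ["bottom","handle_bar","pivot"]: print(n,[(np.round(r["at"],4),round(r["score"],2)) for r in tip_of("scene",n)[:1]])
E
```

```text
22.29 0.4473
0.575 668 [-0.00737249 -0.00501086]
0.605 975 [-0.00734681 -0.00463787]
0.64 1604 [-0.00700773  0.03096393]
0.576 [ 1.2 -0.8 -0.4] 0.572 [ 1.1 -0.3  0.2] 0.57 [3.2 0.7 2.4] 0.568 [5.4 0.6 3.6] 
(20.56, 0.4471) 50.2917
bottom [(array([ 0.4648, -0.4346, -0.0051]), 0.76)]
handle_bar [(array([ 0.5536, -0.4363,  0.0027]), 0.68)]
pivot [(array([ 0.5024, -0.434 ,  0.077 ]), 0.65)]
```

```bash
python3 - <<'E'
from h import *
y=-.4345; b0=.4471
for x in np.arange(.565,.543,-.0025):
    env.movel([x,y,-.002],rate=.05); f=env.sense()["wrist_force"]; k,l,x0,P=lean(); print(round(x,4),np.round(f,1),l,x0,round(env.sense()["t"],2))
    if np.linalg.norm(f)>14 or b0-x0>.004 : break
E
```

```text
0.565 [4.5 0.6 5.6] 19.34 0.4471 50.74
0.5625 [5.7 0.5 5.8] 18.18 0.4473 51.04
0.56 [6.1 1.4 7. ] 17.97 0.4471 51.34
0.5575 [7.  1.2 9.4] 17.48 0.4472 51.64
0.555 [ 7.1  1.2 11.8] 17.11 0.4471 51.94
0.5525 [ 8.   3.2 14.2] 16.55 0.4472 52.24
```

```bash
python3 - <<'E'
from h import *
y=-.4345
env.movel([.575,y,.001],rate=.06); print(lean()[1:3])
env.movel([.59,y,.09],rate=.2); env.movel([.57,y,.2],rate=.25); env.pause(.3)
k,l,x0,P=lean(); print(l,x0,env.sense()["t"])
for c in("scene","side"):
    q,PP=cloud(c,f"pics/{c}8.png")
    for n in ["bottom","handle_bar","pivot","nail_brush"]: print(c,n,[(np.round(r["at"],4),round(r["score"],2)) for r in tip_of(c,n)[:1]])
cv2.imwrite("pics/c8.png",cv2.resize(cv2.imread("pics/side8.png")[120:220,290:420],(780,600),interpolation=cv2.INTER_CUBIC))
E
```

```text
(16.95, 0.4472)
16.91 0.4473 54.3667
scene bottom [(array([ 0.467 , -0.4345, -0.0061]), 0.64)]
scene handle_bar [(array([ 0.5471, -0.4367,  0.0059]), 0.51)]
scene pivot [(array([ 0.4932, -0.4348,  0.0814]), 0.58)]
scene nail_brush [(array([ 0.6143, -0.3379, -0.0058]), 0.95)]
side bottom [(array([ 0.4625, -0.4349, -0.0054]), 0.93)]
side handle_bar [(array([ 0.5423, -0.4348,  0.0024]), 0.41)]
side pivot [(array([ 0.4918, -0.4335,  0.085 ]), 0.65)]
side nail_brush [(array([ 0.6109, -0.3387, -0.0049]), 0.82)]
```

View pics/c8.png

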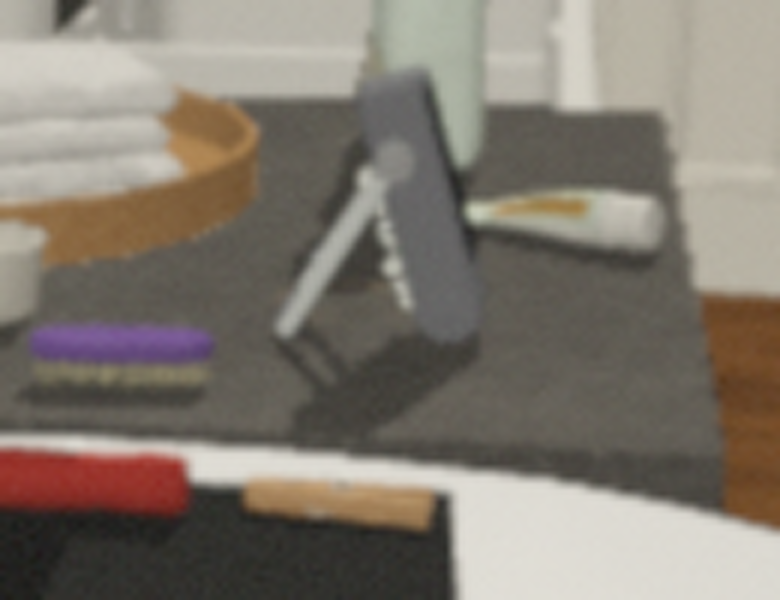

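The lean is now 16.9°, stable, with the pivot at 90 above the stone, so the handle is at its stop. The bottom hasn't moved and the nail brush is untouched. Handing in.

```bash
python3 -c "
from h import *
print(workorder.finish_job())"
```

```text
the job is handed in; nothing more can be done
None
```

The job is handed in: switches 1, 3 and 4 are on and 2 and 5 off, and the unit stands on the stone worktop, screen to the room, leaning about 17° on its handle; setting it down had nudged the handle about 11° off its stop, so I pushed it back afterwards, and no verdict was returned.

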